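Weigh a microscope counterweight on the hook scale

ROBOT

A 6-joint arm with a two-finger parallel gripper is mounted at the origin on the work surface. World frame = base frame: x ahead of the robot, y to its left, z up, the work surface at z = 0. Lengths are in m, angles in degrees, forces in N, time in s.
With the tool pointing down it reaches from about 0.4 to 0.825 m from the base axis. Payload 7 kg.
Tool frame: the origin (TCP) lies midway between the tips of the shut fingers; the grasp point (between the pads) lies r.pinch_z behind it (r.pinch_z is the distance from the TCP to the grasp point, in m); z points along the fingers, y is the line along which they close (so a half turn about z gives the same grasp; the last joint's range is limited). The gripper opens to 88 mm and grips with 3 to 60 N. Pads are 19 mm wide; open, the fingers measure 130 mm over their backs; the gripper's body (78 mm by 193 mm) begins 47 mm behind the grasp point.
Start: joints at [80.392, 20.546, 0.682, 0, -70.136, -16.507], TCP at [0.297, 0.606, 0.227] pointing down, gripper open.
Joint ranges: [-176.03, 176.03], [-82.01, 121.73], [-58.28, 71.71], [-173.87, 95.51], [-174.79, -0.11], [-173.66, 173.66]. Speed limits (degrees/s): [136.94, 136.94, 172.46, 180, 180, 180].

INTERFACE

Orientations are given as [roll, pitch, yaw] about the fixed x, y, z axes, in that order (R = Rz(yaw) Ry(pitch) Rx(roll)).
In Python, from plant import r, optics, job gives the robot as it stands.
- The arm moves only by the shell command python3 -m crank 'ROWS' [FORCE]. ROWS is JSON, a list of rows, each an object with "xyz": the shift along the tool's x, y, z in units of 30 mm (1.0 is 30 mm), a list of three; "delta_rot": the turn, a rotation vector about the tool's x, y, z in degrees, a list of three; "claw": the closure, from 0 (fully open) to 1 (shut). A call has 1 to 20 rows; each row is the pose to reach, as a shift and turn from the pose commanded when the call began, along the tool's axes at that moment; what a row does not reach only later rows make up. A row lasts 1/8 s, in which the tool goes at most 62.5 mm and 10.7 degrees, less where a joint would pass 70% of its speed; a pose out of reach is approached as far as the arm can. A call with a gripper value outside its range is refused whole. The fingers move at their own pace and stop on an object; FORCE is the grip in N (left out, the last holds). Time passes only in rows, so rows that repeat a pose let the fingers close. It gives the time, the measured TCP pose, the force, the opening and the grip force at its end, in the units of the state.
- r.get_state(): the state, without advancing time (a new reading comes with each control period).
- optics.capture(name): name is "scene" or "top"; returns a dict with "img" (400x640x3 uint8, blue, green, red), "fovy" (degrees; the focal length in pixels is half the picture's height over the tangent of half this angle, whatever the lens; pixels are square), "cx", "cy" (the principal point, pixels), "dist" ([k1, k2, p1, p2, k3] as OpenCV has them; the pictures are not rectified), "eye" and "rotation" of the camera in the world. Camera axes: x right, y up, looking along -z (the intrinsics and any distortion apply to the point x, -y, -z); pixel columns grow to the right and rows downward; lengths in m; the calibration is good to about 2 mm. A picture is of the moment at which its call begins. There is no depth.
- job.close_job(): hands the job in; it is judged then, once.
The state is a dict: "time_s": time; "joints": joint angles; "qd": joint speeds; "joint_torque": joint torques, N m; "tcp_pos": TCP position; "eef_rot": TCP orientation; "contact_force": force on the tool from outside, world axes, zero at the start; "moment": the same for the moment, N m; "gripper_width": finger opening in m; "gripper_force": force on a finger pad.
Only numpy, scipy, OpenCV 4.12 (cv2) and the standard library are available. Lean on these libraries where they do the work, as an engineer would, in place of code of your own. Each camera call takes 0.05 s, during which the arm holds its last target. There are 200 camera calls.

TASK

Weigh the steel counterweight: hang it by its eye in the V of the hook scale, let go, and leave it hanging free until it has come to rest and stayed still for two seconds. Then lift it off the hook without dragging on it and stand it upright in the aluminium tray. Lower it onto the hook softly and let go only when the hook carries about its whole weight and no more, so that the hook does not jump: the scale must never be loaded with more than 8 N, the hook must not be knocked or pulled, and the other things on the bench stay where they are.

Things in the scene. Friction and masses are not known exactly. Their poses are not given: they have to be found in the camera images.
- counterweight_mid (a point): Centre of the loose steel counterweight (136 mm tall, 0.3 to 0.5 kg, varies), 68 mm above its underside. z up, x = through the eye; the same either way round. Round puck below (52 mm diameter, 30 mm high), on it a stirrup 6 mm thick in x, 40 mm wide in y, round an open window (the eye), on top a flat grip tab. Stands upright on the bench at the start.
- counterweight_eye (a point): Top of the counterweight's eye (20 mm above its centre, 88 mm above its underside): the apex underneath the eye's roof, an inverted V with 30 degree slopes that rests on the hook. The window is 28 mm wide in y, from the puck's top (58 mm below this point) to here, 50 mm tall at its sides.
- counterweight_tab (a point): Where to grip the counterweight: middle of the tab's free part, 120 mm above its underside, 52 mm above its centre and 32 mm above the eye's apex. The tab is 24 mm wide in y, 10 mm thick in x and runs from 92 to 136 mm above the underside. The eye below it must stay free for the hook.
- scale: Hook scale, fixed. Origin on the bench below the valley of the hook. Own -x: the way the hook points, towards the robot and to its right; +x to the column; z up. White base slab 105 mm wide, 16 mm high, from x -32 to 168 mm; aluminium column 44 mm wide, front face at x 110 mm, 230 mm high; low white display box on the slab, 90 mm wide, x 55 to 101 mm, top at 38 mm. Clamp block with the hook bar on the column's front.
- hook_seat (a point): Point fixed on the scale, 183.5 mm above its origin: where the eye's apex meets the unloaded hook in its V if the hook's clamp is at mid height. The clamp was left anywhere from 11 mm below to 11 mm above that; this is not measured, find it by feel or eye. Pass the eye over the hook's tip level towards the column with its apex about 32 mm above this point, then lower it into the V.
- hook (a joint): How far the sprung hook is pushed down, m (about 0 unloaded). 2000 N/m, lightly damped, bounces about a second; sags 1.5 to 2.5 mm under the counterweight; 8 N is 4 mm. Steel bar 6 mm thick: level (centre line 10 mm above hook_seat at mid height) from the column, then a V 32 mm long, 19 mm deep, sides at 50 degrees, its far side ending in the free tip, top 14 mm above hook_seat.
- tray: Fixed open aluminium tray, 120 x 120 mm outside, 14 mm high, walls and floor 4 to 5 mm thick. Origin at the centre of its underside, z up. The counterweight is stood on its floor, anywhere inside the rim.
- jar: Bystander: small glass jar with white cap, 48 mm in diameter, 62 mm high, on the bench. Origin at the centre of its underside.
- slide_box: Bystander: grey plastic slide box, 85 x 95 x 34 mm. Origin at the centre of its underside.
- lens: Bystander: dark steel objective lens standing upright, 33 mm in diameter, 46 mm high. Origin at the centre of its underside.
Mind the look-alikes: they are no part of the job. Of the things that look like the part that bears counterweight_mid, the middle-sized one is meant.

How it is judged:
By the outcome, as a careful person would: the job done as asked, in the order asked, and still so for the second after the job is handed in, with the robot touching nothing.
It also fails if it takes over 72 s, if anything falls off the work surface, if the arm or the gripper's body presses on something with over 40 N, if the wrist force passes 120 N, or if a joint passes its speed limit or range.

## Working session

There is one attempt and no reset: what is moved stays moved. The work goes in short steps, Python scripts to look and compute and a shell command to move; the robot and the scene stay as the last step left them, time stands still between calls to the robot, and variables do not carry over. Pictures are saved under pics/ and viewed, at most 13 in all, crops included, and the job is handed in when it is done.

```bash
ls; mkdir -p pics
python3 - <<'E'
from plant import r, optics, job
import cv2
for n in("scene","top"):
    c=optics.capture(n); cv2.imwrite(f"pics/{n}0.png",c["img"]); print(n,{k:v for k,v in c.items() if k!="img"})
print(r.get_state(), r.pinch_z)
E
```

```text
pics
scene {'fovy': 45.484859118876635, 'cx': 319.8663901029594, 'cy': 195.8967357055824, 'dist': array([-0.10194384,  0.        ,  0.        ,  0.        ,  0.        ]), 'eye': array([1.03039778, 0.60641389, 0.7289847 ]), 'rotation': array([ 52.37250829,  -0.82740737, 140.9235741 ])}
top {'fovy': 55.93973199285031, 'cx': 317.77221607885144, 'cy': 199.73150176987053, 'dist': array([-0.04115104,  0.        ,  0.        ,  0.        ,  0.        ]), 'eye': array([0.45731666, 0.031164  , 0.89239906]), 'rotation': array([  3.40512619,  -1.59058102, -89.58013813])}
{'time_s': 0.1, 'joints': array([ 8.03912500e+01,  2.05870919e+01,  6.40860742e-01, -1.72763362e-02,
       -7.01354337e+01, -1.65075420e+01]), 'qd': array([ 0.04657889, -0.1624463 ,  0.14811639,  0.01099191,  0.00850835,
       -0.00126149]), 'joint_torque': array([-1.13115027e-03, -5.84163880e+01,  2.93751669e+01,  7.01539949e+00,
        1.01908043e-02, -5.09614460e-05]), 'tcp_pos': array([0.29696229, 0.60570153, 0.22573448]), 'eef_rot': array([ 1.79917086e+02, -7.63400392e-03, -2.61221685e+01]), 'contact_force': array([-0.31872668,  0.43092758, -0.27420219]), 'moment': array([ 0.01265403, -0.03571401,  0.03175066]), 'gripper_force': 0.0, 'gripper_width': 0.08763497386333627} 0.0188
```

View pics/scene0.png

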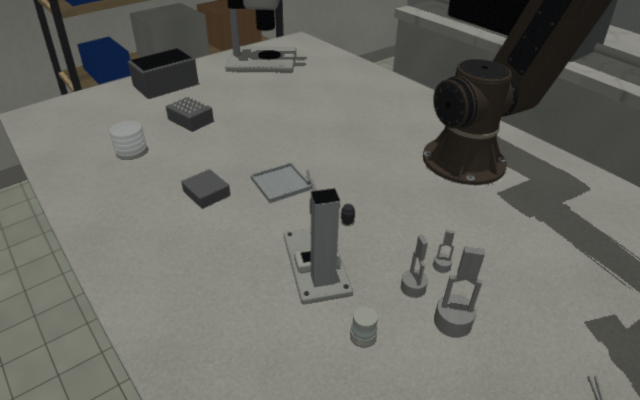

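View pics/top0.png

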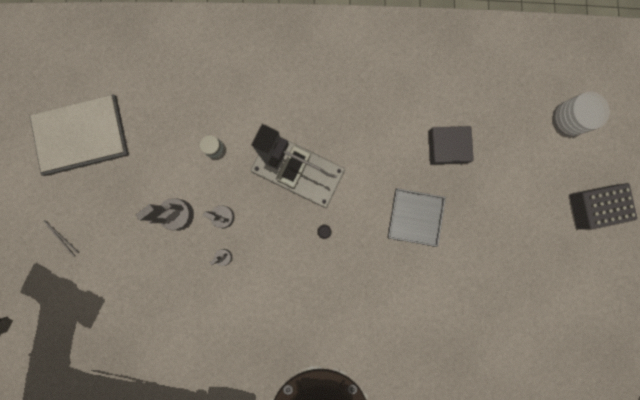

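Scene view: three counterweights: large at scene (456,315), medium at (415,285), small at (443,262). In the top view these are (178,213), (222,216) and (222,257). The medium one fits "middle-sized". The scale column is at scene (325,240) with its hook at top (315,180), the tray is at top (416,217), the lens at top (324,232), the jar at (211,147) and the slide box at (452,145).

```bash
cat > h.py <<'E'
import numpy as np, cv2
from scipy.spatial.transform import Rotation as Ro
from plant import r, optics, job
def K(c):
    f=c["img"].shape[0]/2/np.tan(np.radians(c["fovy"]/2)); return np.array([[f,0,c["cx"]],[0,f,c["cy"]],[0,0,1.]])
def R(c): return Ro.from_euler("xyz",c["rotation"],degrees=True).as_matrix()
def rays(c,px):
    u=cv2.undistortPoints(np.array(px,float).reshape(-1,1,2),K(c),np.array(c["dist"]))[:,0]
    return np.c_[u[:,0],-u[:,1],-np.ones(len(u))]@R(c).T
def onz(c,px,z):
    d=rays(c,px); z=np.broadcast_to(z,len(d)); return c["eye"]+d*((z-c["eye"][2])/d[:,2])[:,None]
def proj(c,P):
    p=(np.atleast_2d(P)-c["eye"])@R(c)*[1,-1,-1]
    return cv2.projectPoints(p,np.zeros(3),np.zeros(3),K(c),np.array(c["dist"]))[0][:,0]
def tri(cs,pxs):
    A=np.zeros((3,3));b=np.zeros(3)
    for c,p in zip(cs,pxs):
        d=rays(c,[p])[0];d/=np.linalg.norm(d);M=np.eye(3)-np.outer(d,d);A+=M;b+=M@c["eye"]
    return np.linalg.solve(A,b)
E
python3 - <<'E'
from h import *
s=optics.capture("scene");t=optics.capture("top")
print(onz(s,[(415,288),(456,318)],0.03),onz(t,[(222,216),(178,213),(222,257)],0.03))
def crop(i,x,y,w,h,k): return cv2.resize(i[y:y+h,x:x+w],None,fx=k,fy=k,interpolation=cv2.INTER_CUBIC)
a=crop(s["img"],280,180,210,155,3.8); a=a[:589]
cv2.imwrite("pics/sc.png",a)
cv2.imwrite("pics/tc.png",crop(t["img"],190,110,160,110,5)[:600])
E
```

```text
[[0.48991931 0.24946062 0.03      ]
 [0.48531586 0.3468752  0.03      ]] [[0.46972193 0.22566679 0.03      ]
 [0.47566174 0.32611114 0.03      ]
 [0.37685101 0.22378034 0.03      ]]
```

View pics/sc.png

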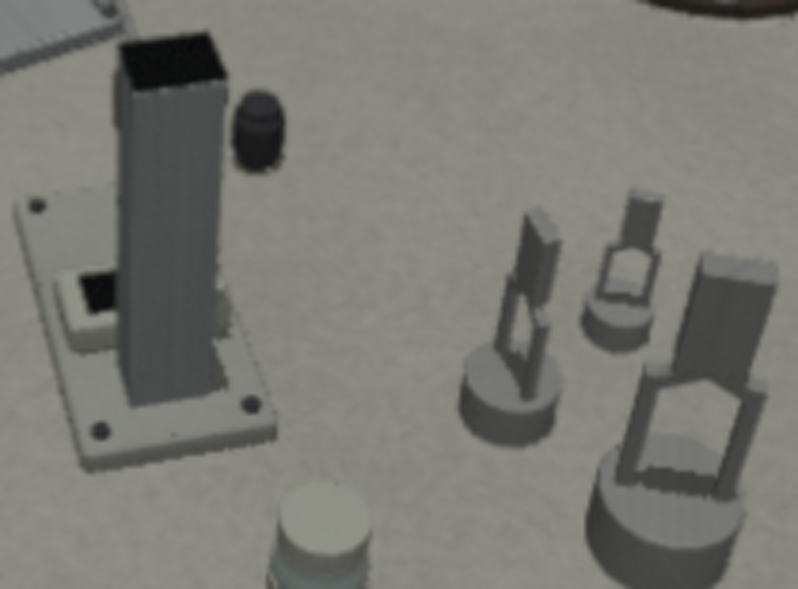

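View pics/tc.png

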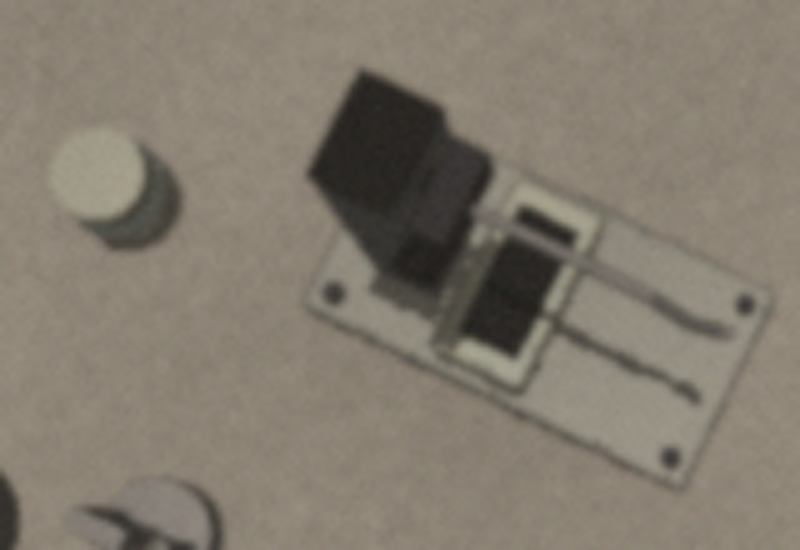

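Scene crop: the medium weight's puck is centred near scene (414,281), and its tab top edge runs from (419,236) to (427,243). Top crop: slab corners at (345,168.6), (326.6,208) and (250.6,169.4); hook bar from (287,153) to its tip at about (336,176). I'll enlarge the weights in the top view to confirm which is which and get the yaw.

Run:
```python
from h import *
t=optics.capture("top")["img"]
cv2.imwrite("pics/tc2.png",cv2.resize(t[190:275,130:243],None,fx=7,fy=7,interpolation=cv2.INTER_CUBIC))
```

```text
(no output)
```

View pics/tc2.png

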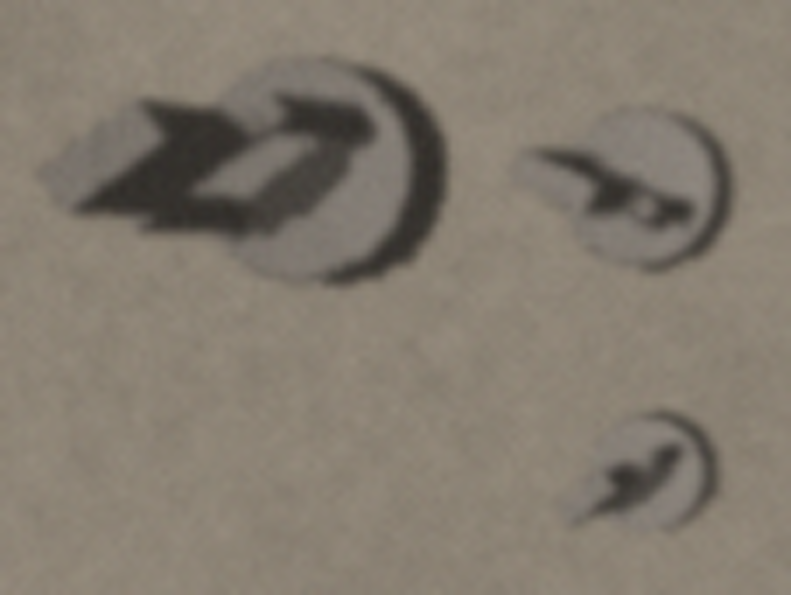

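Run:
```python
from h import *
np.set_printoptions(precision=4,suppress=True)
s=optics.capture("scene");t=optics.capture("top")
S=lambda p:(280+p[0]/3.8,180+p[1]/3.8); T=lambda p:(130+p[0]/7,190+p[1]/7); U=lambda p:(190+p[0]/5,110+p[1]/5)
print("puck",onz(s,[S((511,378))],.03),onz(t,[T((640,187))],.03))
print("tab tri",tri([s,t],[S((542,227)),T((552,182))]))
e=onz(s,[S((530,211)),S((554,243))],.136);print("tab edge scene",e, np.degrees(np.arctan2(*(e[1]-e[0])[[1,0]])), e.mean(0))
e=onz(t,[T((515,162)),T((590,205))],.136);print("tab edge top",e,np.degrees(np.arctan2(*(e[1]-e[0])[[1,0]])),e.mean(0))
print("large top",tri([s,t],[S((738,270)),T((95,160))]),"small top",tri([s,t],[S((646,195)),T((575,500))]))
# scale slab corners z=.016
c=onz(t,[U((775,293)),U((683,490)),U((303,297))],.016);print("slab top",c)
cs=onz(s,[S((15,200)),S((85,470)),S((277,428))],[.016,.016,.016]);print("slab scene",cs)
# fit pose
from scipy.optimize import least_squares
M=np.array([[-32,-52.5],[-32,52.5],[168,52.5],[168,-52.5]])/1e3
def fit(obs,m):
    f=lambda q:(Ro.from_euler("z",q[2]).as_matrix()[:2,:2]@m.T+q[:2,None]-obs[:,:2].T).ravel()
    o=least_squares(f,[.52,.05,.5]);return o.x,np.degrees(o.x[2]),o.fun
# scale frame: +y left of +x ; corner A(right-top) B(bottom) C(left)
print(fit(c,M[[1,0,3]]) , fit(c,M[[0,1,2]]))
print("hook bar",onz(t,[U((485,212)),U((640,285)),U((690,325)),U((730,335))],[.193,.193,.187,.195]))
tr=onz(t,[(398,190),(443,195),(437,246),(388,239)],.014);print("tray",tr,tr.mean(0))
print("col top",onz(t,[U((360,70)),U((310,173)),U((445,108)),U((392,207))],.23))
```

```text
puck [[0.4741 0.2337 0.03  ]] [[0.4681 0.2269 0.03  ]]
tab tri [0.468  0.2296 0.1303]
tab edge scene [[0.4691 0.2218 0.136 ]
 [0.4772 0.2444 0.136 ]] 70.21608000589963 [0.4731 0.2331 0.136 ]
tab edge top [[0.4736 0.2387 0.136 ]
 [0.4615 0.217  0.136 ]] -119.11698113124426 [0.4675 0.2279 0.136 ]
large top [0.4724 0.3371 0.1854] small top [0.3745 0.2281 0.0983]
slab top [[ 0.5835 -0.0562  0.016 ]
 [ 0.4905 -0.0135  0.016 ]
 [ 0.5792  0.1647  0.016 ]]
slab scene [[ 0.5867 -0.0505  0.016 ]
 [ 0.6769  0.1347  0.016 ]
 [ 0.5832  0.174   0.016 ]]
(array([ 0.5391, -0.0053,  1.7248]), np.float64(98.82517525004971), array([-0.0914,  0.1054, -0.014 ,  0.0113, -0.0154,  0.0041])) (array([ 0.5514, -0.0072,  1.1112]), np.float64(63.66813299324279), array([ 0.0007, -0.0004, -0.0003, -0.0029,  0.0009,  0.002 ]))
hook bar [[ 0.5874  0.0703  0.193 ]
 [ 0.5605  0.0121  0.193 ]
 [ 0.5463 -0.0071  0.187 ]
 [ 0.5418 -0.0216  0.195 ]]
tray [[ 0.5345 -0.182   0.014 ]
 [ 0.5237 -0.2899  0.014 ]
 [ 0.4033 -0.2742  0.014 ]
 [ 0.4192 -0.1579  0.014 ]] [ 0.4702 -0.226   0.014 ]
col top [[0.6311 0.1134 0.23  ]
 [0.5938 0.1304 0.23  ]
 [0.6177 0.083  0.23  ]
 [0.5819 0.1012 0.23  ]]
```

Top crop: large at (95..445,170), medium with puck centre (640,187), small at (650,480). The medium one at top px (221,217) is my target, since it lies between the other two in size (tab tops measure 185, 130 and 98 mm high). The gripper body would foul the large weight if I gripped across y, so I'll grip high on the tab across its 10 mm thickness.

```bash
python3 -m crank '[{"xyz":[10.69,8.72,0],"delta_rot":[0,0,89],"claw":0.3},{"xyz":[10.69,8.72,0],"delta_rot":[0,0,89],"claw":0.3},{"xyz":[10.69,8.72,0],"delta_rot":[0,0,89],"claw":0.3},{"xyz":[10.69,8.72,0],"delta_rot":[0,0,89],"claw":0.3},{"xyz":[10.69,8.72,0],"delta_rot":[0,0,89],"claw":0.3},{"xyz":[10.69,8.72,0],"delta_rot":[0,0,89],"claw":0.3},{"xyz":[10.69,8.72,0],"delta_rot":[0,0,89],"claw":0.3},{"xyz":[10.69,8.72,0],"delta_rot":[0,0,89],"claw":0.3},{"xyz":[10.69,8.72,0],"delta_rot":[0,0,89],"claw":0.3},{"xyz":[10.69,8.72,0],"delta_rot":[0,0,89],"claw":0.3},{"xyz":[10.69,8.72,0],"delta_rot":[0,0,89],"claw":0.3},{"xyz":[10.69,8.72,0],"delta_rot":[0,0,89],"claw":0.3}]' 25
python3 - <<'E'
from h import *
s=optics.capture("scene")
p=r.get_state()["tcp_pos"]; print(p,proj(s,[p,p-[0,0,.09]]))
cv2.imwrite("pics/s1.png",cv2.resize(s["img"][170:340,340:540],None,fx=3.5,fy=3.5,interpolation=cv2.INTER_CUBIC))
E
```

```text
time_s: 1.85
tcp_pos: [0.4698, 0.2301, 0.2266]
eef_rot: [180.0, -0.0, -115.1]
contact_force: [-0.0, -0.6, 0.5]
gripper_width: 0.0608
gripper_force: 0.0
[0.46983578 0.23015839 0.2265418 ] [[430.26912969 199.42601986]
 [422.62299045 237.86861365]]
```

View pics/s1.png

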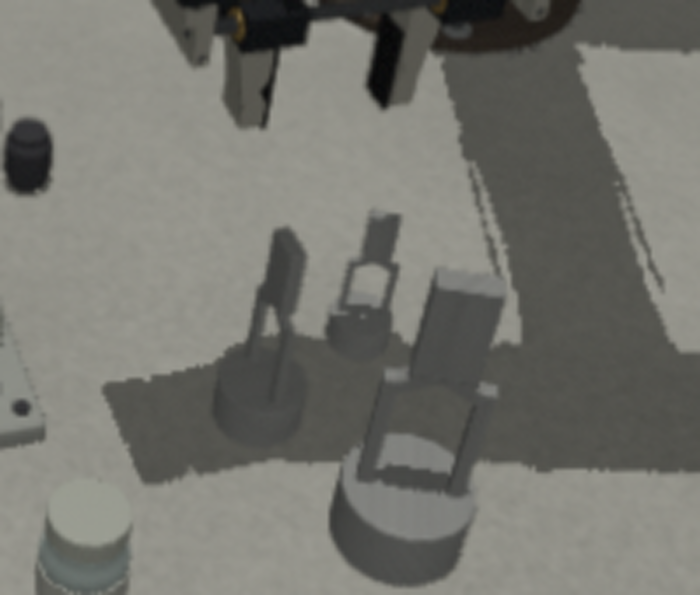

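The scene picture shows the open fingers straddling the tab top at crop (287,238). The scene calibration is off by about 2 px, which agrees with trusting the top view. Descending and gripping.

```bash
python3 -m crank '[{"xyz":[0.09,0.03,0.5],"delta_rot":[0,0,0],"claw":0.3},{"xyz":[0.09,0.03,1.5],"delta_rot":[0,0,0],"claw":0.3},{"xyz":[0.09,0.03,2.5],"delta_rot":[0,0,0],"claw":0.3},{"xyz":[0.09,0.03,3.3],"delta_rot":[0,0,0],"claw":0.3},{"xyz":[0.09,0.03,3.85],"delta_rot":[0,0,0],"claw":0.3},{"xyz":[0.09,0.03,3.85],"delta_rot":[0,0,0],"claw":0.3},{"xyz":[0.09,0.03,3.85],"delta_rot":[0,0,0],"claw":0.6},{"xyz":[0.09,0.03,3.85],"delta_rot":[0,0,0],"claw":0.75},{"xyz":[0.09,0.03,3.85],"delta_rot":[0,0,0],"claw":0.8},{"xyz":[0.09,0.03,3.85],"delta_rot":[0,0,0],"claw":0.85},{"xyz":[0.09,0.03,3.85],"delta_rot":[0,0,0],"claw":0.9},{"xyz":[0.09,0.03,3.85],"delta_rot":[0,0,0],"claw":1},{"xyz":[0.09,0.03,3.85],"delta_rot":[0,0,0],"claw":1},{"xyz":[0.09,0.03,3.85],"delta_rot":[0,0,0],"claw":1},{"xyz":[0.09,0.03,3.85],"delta_rot":[0,0,0],"claw":1},{"xyz":[0.09,0.03,3.85],"delta_rot":[0,0,0],"claw":1}]' 25
```

```text
time_s: 3.9
tcp_pos: [0.468, 0.228, 0.1111]
eef_rot: [-180.0, 0.0, -115.1]
contact_force: [-0.4, -0.3, 1.0]
gripper_width: 0.0099
gripper_force: 25.0
```

Gripped (9.9 mm). Before moving on I'll refine the hook line and scale pose with intensity profiles from the top image.

Run:
```python
from h import *
np.set_printoptions(precision=1,suppress=True,linewidth=150)
t=optics.capture("top");g=cv2.cvtColor(t["img"],cv2.COLOR_BGR2GRAY).astype(np.float32)
o=np.array([.5523,-.0063]);a=np.radians(63.67);A=np.array([[np.cos(a),-np.sin(a)],[np.sin(a),np.cos(a)]])
def samp(x,y,z):
    P=np.c_[(np.c_[x,y]@A.T)+o,np.full(len(x),z)];p=proj(t,P).astype(np.float32)
    return cv2.remap(g,p[:,:1],p[:,1:],cv2.INTER_LINEAR)[:,0]
y=np.arange(-12,12.1,1)/1e3
for x in(-.018,-.012,-.006,0,.006,.012,.025,.035,.045,.12): print("bar x",x,samp(np.full(len(y),x),y,.193-(.0 if abs(x)>.015 else (16-abs(x)*1e3)*1.19e-3)).astype(int))
d=np.arange(-8,8.1,.5)/1e3
def edge(xs,ys,z,name):
    pr=np.mean([samp(*q,z) for q in zip(xs,ys)],0);gr=np.abs(np.gradient(pr));k=gr.argmax();w=gr[max(k-3,0):k+4];print(name,(w*d[max(k-3,0):k+4]).sum()/w.sum()*1e3,gr.max())
for x0 in(-.02,0.02):edge([np.full(len(d),x0+i*.002) for i in range(8)],[-.0525+d]*8,.016,f"edge -y {x0}")
for x0 in(-.02,.02,.10,.13):edge([np.full(len(d),x0+i*.002) for i in range(8)],[.0525+d]*8,.016,f"edge +y {x0}")
for y0 in(-.045,0,.03):edge([-.032+d]*6,[np.full(len(d),y0+i*.002) for i in range(6)],.016,f"edge front {y0}")
# tray
```

```text
bar x -0.018 [ 86  78  78  91 103 124 146 156 163 162 156 152 147 144 144 146 152 159 164 168 169 171 171 172 171]
bar x -0.012 [156 158 158 161 164 169 170 169 167 162 151 138 124 111 108 108 118 129 143 157 164 168 169 170 171]
bar x -0.006 [168 168 168 168 167 169 170 169 168 162 153 141 127 115 109 106 115 126 141 154 161 165 168 169 169]
bar x 0 [167 167 168 168 169 170 172 169 167 159 149 134 120 109 106 108 115 127 143 158 163 167 168 168 167]
bar x 0.006 [167 168 168 168 167 167 166 166 165 160 152 140 126 115 107 106 113 126 140 154 161 166 167 168 168]
bar x 0.012 [168 167 166 165 164 165 166 165 163 160 155 141 127 115 106 104 107 119 135 149 158 164 165 166 168]
bar x 0.025 [161 161 161 161 161 162 163 163 161 159 154 148 142 139 135 131 130 133 141 151 159 164 167 167 167]
bar x 0.035 [161 161 162 161 160 161 162 162 163 160 156 149 142 137 133 131 128 131 139 148 155 161 164 165 165]
bar x 0.045 [149 145 145 145 145 143 143 145 145 142 135 131 131 130 132 132 129 128 129 133 138 141 141 140 141]
bar x 0.12 [46 46 45 45 46 46 46 47 47 47 47 48 47 46 45 46 46 47 47 47 45 44 44 44 45]
edge -y -0.02 7.496627084969736 1.9924316
edge -y 0.02 4.61277598133726 2.0393066
edge +y -0.02 -1.578943193499384 4.775879
edge +y 0.02 -0.6624018471518495 5.7105103
edge +y 0.1 -0.026792853909551172 5.0164185
edge +y 0.13 -0.05261634720226635 4.7459106
edge front -0.045 7.38829357281877 4.614258
edge front 0 3.033905834048213 3.697998
edge front 0.03 7.1557347474095225 3.3854141
```

```bash
python3 -m crank '[{"xyz":[0,0,-0.1],"delta_rot":[0,0,0],"claw":1},{"xyz":[0,0,-0.5],"delta_rot":[0,0,0],"claw":1},{"xyz":[0,0,-1.2],"delta_rot":[0,0,0],"claw":1},{"xyz":[0,0,-2.2],"delta_rot":[0,0,0],"claw":1},{"xyz":[0,0,-3.2],"delta_rot":[0,0,0],"claw":1},{"xyz":[0,0,-4.0],"delta_rot":[0,0,0],"claw":1},{"xyz":[0,0,-4.4],"delta_rot":[0,0,0],"claw":1},{"xyz":[0,0,-4.4],"delta_rot":[0,0,0],"claw":1},{"xyz":[0,0,-4.4],"delta_rot":[0,0,0],"claw":1},{"xyz":[0,0,-4.4],"delta_rot":[0,0,0],"claw":1}]'
```

```text
time_s: 5.2
tcp_pos: [0.4676, 0.2276, 0.242]
eef_rot: [180.0, -0.1, -115.1]
contact_force: [0.7, -0.3, -3.2]
gripper_width: 0.0098
gripper_force: 25.0
```

Run:
```python
from h import *
np.set_printoptions(precision=2,suppress=True,linewidth=150)
F=[];Mo=[];T=[]
for i in range(14):
    t=optics.capture("top");q=r.get_state();F.append(q["contact_force"]);Mo.append(q["moment"]);T.append(q["joint_torque"])
print(np.mean(F,0),np.std(F,0),np.mean(Mo,0),np.std(Mo,0),np.mean(T,0),np.std(T,0))
g=cv2.cvtColor(t["img"],cv2.COLOR_BGR2GRAY).astype(np.float32)
o=np.array([.5523,-.0063]);a=np.radians(63.67);A=np.array([[np.cos(a),-np.sin(a)],[np.sin(a),np.cos(a)]])
x=np.arange(-30,31,2)/1e3
for z in(.193,.1835):
  v=0
  for y in (.0015,.0025,.0035):
    p=proj(t,np.c_[(np.c_[x,np.full(len(x),y)]@A.T)+o,np.full(len(x),z)]).astype(np.float32);v=v+cv2.remap(g,p[:,:1],p[:,1:],cv2.INTER_LINEAR)[:,0]/3
  print(z,*[f"{int(a*1e3)}:{b:.0f}" for a,b in zip(x,v)])
```

```text
[-0.22  0.1  -2.74] [0.49 0.42 0.41] [ 0.08 -0.09 -0.  ] [0.02 0.03 0.02] [ -0.   -37.78  30.01   7.38  -0.06   0.  ] [0.   0.07 0.03 0.01 0.   0.  ]
0.193 -30:162 -28:152 -26:145 -24:160 -22:170 -20:164 -18:146 -16:130 -14:119 -12:111 -10:113 -8:115 -6:118 -4:122 -2:127 0:125 2:123 4:120 6:116 8:114 10:112 12:112 14:117 16:127 18:134 20:135 22:134 24:133 26:134 28:135 30:134
0.1835 -30:161 -28:151 -26:146 -24:163 -22:170 -20:165 -18:151 -16:133 -14:120 -12:113 -10:110 -8:110 -6:110 -4:111 -2:113 0:112 2:111 4:111 6:108 8:107 10:107 12:108 14:114 16:123 18:131 20:131 22:131 24:130 26:132 28:132 30:132
```

```bash
python3 -m crank '[{"xyz":[0.9,-0.4,0],"delta_rot":[0,0,9],"claw":1},{"xyz":[2,-0.9,0],"delta_rot":[0,0,18],"claw":1},{"xyz":[3.2,-1.4,0],"delta_rot":[0,0,28],"claw":1},{"xyz":[4.4,-1.9,0],"delta_rot":[0,0,38],"claw":1},{"xyz":[5.6,-2.4,0],"delta_rot":[0,0,48],"claw":1},{"xyz":[6.8,-3,0],"delta_rot":[0,0,58],"claw":1},{"xyz":[8,-3.5,0],"delta_rot":[0,0,68],"claw":1},{"xyz":[8.8,-3.85,0],"delta_rot":[0,0,78],"claw":1},{"xyz":[9.1,-4,0],"delta_rot":[0,0,86],"claw":1},{"xyz":[9.1,-4,0.11],"delta_rot":[0,0,90.7],"claw":1},{"xyz":[8.8,-4.6,0.11],"delta_rot":[0,0,90.7],"claw":1},{"xyz":[8.5,-5.2,0.11],"delta_rot":[0,0,90.7],"claw":1},{"xyz":[8.23,-5.75,0.11],"delta_rot":[0,0,90.7],"claw":1},{"xyz":[8.23,-5.75,0.11],"delta_rot":[0,0,90.7],"claw":1},{"xyz":[8.23,-5.75,0.11],"delta_rot":[0,0,90.7],"claw":1},{"xyz":[8.23,-5.75,0.11],"delta_rot":[0,0,90.7],"claw":1},{"xyz":[8.23,-5.75,0.11],"delta_rot":[0,0,90.7],"claw":1}]'
python3 - <<'E'
from h import *
s=optics.capture("scene");t=optics.capture("top")
p=r.get_state()["tcp_pos"]
a=cv2.resize(s["img"][130:260,270:380],None,fx=3.6,fy=3.6,interpolation=cv2.INTER_CUBIC)
b=cv2.resize(t["img"][110:240,260:370],None,fx=3.6,fy=3.6,interpolation=cv2.INTER_CUBIC)
cv2.imwrite("pics/p2.png",np.hstack([a,b])); print(proj(s,p),proj(t,p))
E
```

```text
time_s: 8.02
tcp_pos: [0.5191, -0.0688, 0.24]
eef_rot: [180.0, 0.0, 154.2]
contact_force: [-0.6, 0.2, -3.4]
gripper_width: 0.0101
gripper_force: 25.0
[[302.22477057 132.04115314]] [[364.89878108 187.04094153]]
```

View pics/p2.png

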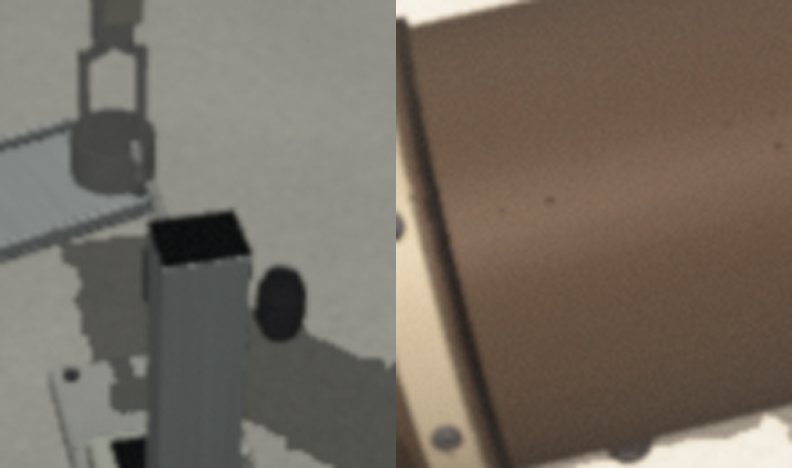

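Left half (scene): the weight hangs in the gripper facing the hook, with its eye apex at crop (113,45), which is px (301,142). The hook tip shows in front of the puck near crop (138,145), which is px (308,170). Right half (top): the gripper hides everything. The apex's known position lets me calibrate the scene view and read the hook's height.

Run:
```python
from h import *
np.set_printoptions(precision=4,suppress=True,linewidth=150)
s=optics.capture("scene");st=r.get_state();p=st["tcp_pos"]
ap=proj(s,p-[0,0,.0231])[0]; obs=np.array([113,45])/3.6+[270,130]-.36; b=obs-ap; print("apex",ap,obs,"bias",b)
pc=proj(s,p-[0,0,.111-.03])[0]+b; print("puck top centre pred crop",(pc-[270,130]+.36)*3.6)
u=np.array([.4337,.9011]);seat=np.array([.5500,-.0057])
for dz in(-11,-5,0,5,11):
    q=[np.r_[seat+u*x,.1835+dz/1e3+z] for x,z in((-.0165,.014),(-.0165,.010),(-.008,.003))]
    print(dz,((proj(s,q)+b-[270,130]+.36)*3.6).round(0).tolist())
i=cv2.resize(s["img"][145:195,285:335],None,fx=12,fy=12,interpolation=cv2.INTER_CUBIC);cv2.imwrite("pics/p3.png",i)
```

```text
apex [302.302  141.8229] [301.0289 142.14  ] bias [-1.2732  0.3171]
puck top centre pred crop [113.7309 128.9088]
-11 [[132.0, 141.0], [132.0, 147.0], [136.0, 165.0]]
-5 [[132.0, 132.0], [132.0, 138.0], [136.0, 156.0]]
0 [[132.0, 124.0], [132.0, 130.0], [136.0, 149.0]]
5 [[132.0, 117.0], [132.0, 123.0], [136.0, 142.0]]
11 [[132.0, 108.0], [132.0, 114.0], [136.0, 133.0]]
```

View pics/p3.png

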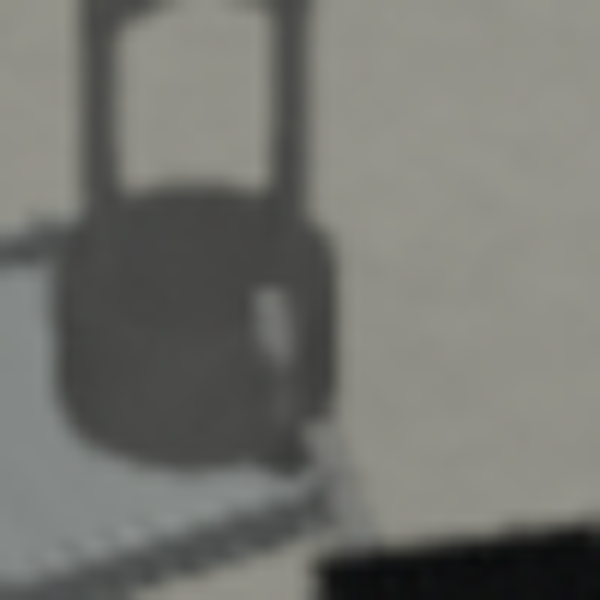

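The tip top at p3 crop (270,290), px (307,168.7), gives a clamp about 10 mm below mid height, and it's laterally aligned within about 1 mm. I'll enter 10 mm lower than the nominal height.

```bash
python3 -m crank '[{"xyz":[0,0,0.2],"delta_rot":[0,0,0],"claw":1},{"xyz":[0,0.05,0.33],"delta_rot":[0,0,0],"claw":1},{"xyz":[0,0.25,0.33],"delta_rot":[0,0,0],"claw":1},{"xyz":[0,0.5,0.33],"delta_rot":[0,0,0],"claw":1},{"xyz":[0,0.8,0.33],"delta_rot":[0,0,0],"claw":1},{"xyz":[0,1.1,0.33],"delta_rot":[0,0,0],"claw":1},{"xyz":[0,1.4,0.33],"delta_rot":[0,0,0],"claw":1},{"xyz":[0,1.7,0.33],"delta_rot":[0,0,0],"claw":1},{"xyz":[0,2,0.33],"delta_rot":[0,0,0],"claw":1},{"xyz":[0,2.2,0.33],"delta_rot":[0,0,0],"claw":1},{"xyz":[0,2.3,0.33],"delta_rot":[0,0,0],"claw":1},{"xyz":[0,2.34,0.33],"delta_rot":[0,0,0],"claw":1},{"xyz":[0,2.34,0.33],"delta_rot":[0,0,0],"claw":1},{"xyz":[0,2.34,0.33],"delta_rot":[0,0,0],"claw":1},{"xyz":[0,2.34,0.33],"delta_rot":[0,0,0],"claw":1}]'
cat > ft.py <<'E'
from h import *
import sys
np.set_printoptions(precision=3,suppress=True,linewidth=150)
def ft(n=10):
    L=[]
    for i in range(n):
        optics.capture("top");q=r.get_state();L.append(np.r_[q["contact_force"],q["moment"],q["joint_torque"][:5],q["tcp_pos"]*1e3,q["time_s"]])
    m=np.mean(L,0);a=np.radians(64.3);u=np.array([np.cos(a),np.sin(a)]);v=np.array([-u[1],u[0]])
    print("F scale x,y,z",m[:2]@u,m[:2]@v,m[2],"M",m[3:6],"tau",m[6:11],"p",m[11:14],"t",L[-1][-1]);
    print("std tau",np.std(L,0)[7:10])
ft(int(sys.argv[1]))
E
python3 ft.py 14
```

```text
time_s: 10.05
tcp_pos: [0.5499, -0.0058, 0.2299]
eef_rot: [180.0, 0.0, 154.2]
contact_force: [-0.7, 0.5, -3.2]
gripper_width: 0.0099
gripper_force: 25.0
F scale x,y,z -0.04862478826389137 -0.03768872376972911 -2.86393014164917 M [-0.002 -0.172 -0.001] tau [ -0.006 -42.451  29.761   7.249  -0.077] p [549.935  -5.673 229.881] t 10.75
std tau [0.007 0.001 0.   ]
```

```bash
python3 -m crank '[{"xyz":[0,0,0.1],"delta_rot":[0,0,0],"claw":1},{"xyz":[0,0,0.25],"delta_rot":[0,0,0],"claw":1},{"xyz":[0,0,0.4],"delta_rot":[0,0,0],"claw":1},{"xyz":[0,0,0.55],"delta_rot":[0,0,0],"claw":1},{"xyz":[0,0,0.667],"delta_rot":[0,0,0],"claw":1},{"xyz":[0,0,0.667],"delta_rot":[0,0,0],"claw":1},{"xyz":[0,0,0.667],"delta_rot":[0,0,0],"claw":1},{"xyz":[0,0,0.667],"delta_rot":[0,0,0],"claw":1}]'
python3 ft.py 4
python3 -m crank '[{"xyz":[0,0,0.05],"delta_rot":[0,0,0],"claw":1},{"xyz":[0,0,0.1],"delta_rot":[0,0,0],"claw":1},{"xyz":[0,0,0.1333],"delta_rot":[0,0,0],"claw":1},{"xyz":[0,0,0.1333],"delta_rot":[0,0,0],"claw":1},{"xyz":[0,0,0.1333],"delta_rot":[0,0,0],"claw":1}]'
python3 ft.py 4
```

```text
time_s: 11.75
tcp_pos: [0.5501, -0.0056, 0.2101]
eef_rot: [180.0, 0.0, 154.2]
contact_force: [0.4, -0.4, -3.8]
gripper_width: 0.0098
gripper_force: 25.0
F scale x,y,z 0.14788159106486615 0.44171150520656494 -3.1328344264797545 M [-0.018 -0.148 -0.008] tau [  0.001 -43.021  29.166   7.104  -0.075] p [549.995  -5.628 209.987] t 11.95
std tau [0.019 0.005 0.001]
time_s: 12.58
tcp_pos: [0.55, -0.0057, 0.2059]
eef_rot: [-180.0, 0.0, 154.2]
contact_force: [-0.4, -0.4, -3.1]
gripper_width: 0.01
gripper_force: 25.0
F scale x,y,z -0.3917742187677321 -0.2400739377955222 -3.03665515522951 M [ 0.006 -0.173  0.003] tau [ -0.001 -43.147  29.018   7.069  -0.076] p [549.966  -5.639 205.896] t 12.775
std tau [0.011 0.01  0.002]
```

```bash
python3 -m crank '[{"xyz":[0,0,0.05],"delta_rot":[0,0,0],"claw":1},{"xyz":[0,0,0.1],"delta_rot":[0,0,0],"claw":1},{"xyz":[0,0,0.1333],"delta_rot":[0,0,0],"claw":1},{"xyz":[0,0,0.1333],"delta_rot":[0,0,0],"claw":1},{"xyz":[0,0,0.1333],"delta_rot":[0,0,0],"claw":1}]'
python3 ft.py 4
```

```text
time_s: 13.4
tcp_pos: [0.55, -0.0056, 0.2019]
eef_rot: [-180.0, 0.0, 154.2]
contact_force: [-0.1, -0.4, -1.7]
gripper_width: 0.0099
gripper_force: 25.0
F scale x,y,z -0.022229472573014445 -0.043249046616409284 -2.6837516713114895 M [-0.023 -0.178 -0.018] tau [ -0.001 -43.277  28.886   7.037  -0.076] p [549.966  -5.637 201.897] t 13.6
std tau [0.011 0.009 0.002]
```

```bash
python3 -m crank '[{"xyz":[0,0,0.03],"delta_rot":[0,0,0],"claw":1},{"xyz":[0,0,0.05],"delta_rot":[0,0,0],"claw":1},{"xyz":[0,0,0.05],"delta_rot":[0,0,0],"claw":1},{"xyz":[0,0,0.05],"delta_rot":[0,0,0],"claw":1}]'
python3 ft.py 4
```

```text
time_s: 14.1
tcp_pos: [0.55, -0.0056, 0.2004]
eef_rot: [-180.0, 0.0, 154.2]
contact_force: [-0.3, -0.7, -3.4]
gripper_width: 0.01
gripper_force: 25.0
F scale x,y,z 0.0920455325109768 -0.1861781248458101 -2.683983718711362 M [ 0.009 -0.178 -0.001] tau [  0.    -43.34   28.839   7.025  -0.077] p [549.955  -5.64  200.372] t 14.3
std tau [0.005 0.005 0.001]
```

```bash
python3 -m crank '[{"xyz":[0,0,0.02],"delta_rot":[0,0,0],"claw":1},{"xyz":[0,0,0.04],"delta_rot":[0,0,0],"claw":1},{"xyz":[0,0,0.04],"delta_rot":[0,0,0],"claw":1},{"xyz":[0,0,0.04],"delta_rot":[0,0,0],"claw":1}]'; python3 ft.py 4
```

```text
time_s: 14.8
tcp_pos: [0.55, -0.0056, 0.1992]
eef_rot: [180.0, 0.0, 154.2]
contact_force: [0.1, 0.0, -1.8]
gripper_width: 0.0097
gripper_force: 25.0
F scale x,y,z 0.03520013734949404 0.2801686253803402 -2.7211903076125203 M [ 0.044 -0.179  0.008] tau [ -0.065 -43.268  28.688   7.014  -0.091] p [549.962  -5.616 199.186] t 15.0
std tau [0.003 0.001 0.   ]
```

```bash
python3 -m crank '[{"xyz":[0,0,0.02],"delta_rot":[0,0,0],"claw":1},{"xyz":[0,0,0.04],"delta_rot":[0,0,0],"claw":1},{"xyz":[0,0,0.04],"delta_rot":[0,0,0],"claw":1},{"xyz":[0,0,0.04],"delta_rot":[0,0,0],"claw":1}]'; python3 ft.py 4
```

```text
time_s: 15.5
tcp_pos: [0.55, -0.0056, 0.198]
eef_rot: [180.0, 0.0, 154.2]
contact_force: [-0.1, 0.8, -2.2]
gripper_width: 0.0101
gripper_force: 25.0
F scale x,y,z 0.7445169929444418 0.48753554139876865 -1.688157747855132 M [ 0.2   -0.149 -0.004] tau [ -0.277 -42.778  28.139   6.942  -0.148] p [550.003  -5.6   198.018] t 15.7
std tau [0.005 0.017 0.002]
```

Contact began near TCP z 199.3. There's about 0.5 N toward the column, so the eye is on the tip-side flank. I'll back off, shift 1.5 mm toward the column, and try again.

```bash
python3 -m crank '[{"xyz":[0,0,-0.04],"delta_rot":[0,0,0],"claw":1},{"xyz":[0,0,-0.06],"delta_rot":[0,0,0],"claw":1},{"xyz":[0,0.05,-0.06],"delta_rot":[0,0,0],"claw":1},{"xyz":[0,0.05,-0.03],"delta_rot":[0,0,0],"claw":1},{"xyz":[0,0.05,0],"delta_rot":[0,0,0],"claw":1},{"xyz":[0,0.05,0],"delta_rot":[0,0,0],"claw":1},{"xyz":[0,0.05,0],"delta_rot":[0,0,0],"claw":1}]'; python3 ft.py 5
```

```text
time_s: 16.58
tcp_pos: [0.5506, -0.0043, 0.198]
eef_rot: [-180.0, -0.0, 154.2]
contact_force: [0.5, -0.8, -3.6]
gripper_width: 0.0099
gripper_force: 25.0
F scale x,y,z -0.17838489287120834 0.1920791365903693 -3.3979662343866814 M [-0.031 -0.113 -0.021] tau [  0.015 -43.506  28.827   7.018  -0.033] p [550.572  -4.305 197.959] t 16.825
std tau [0.008 0.005 0.001]
```

```bash
python3 -m crank '[{"xyz":[0,0,0.02],"delta_rot":[0,0,0],"claw":1},{"xyz":[0,0,0.04],"delta_rot":[0,0,0],"claw":1},{"xyz":[0,0,0.04],"delta_rot":[0,0,0],"claw":1},{"xyz":[0,0,0.04],"delta_rot":[0,0,0],"claw":1}]'; python3 ft.py 5
```

```text
time_s: 17.32
tcp_pos: [0.5507, -0.0043, 0.1969]
eef_rot: [180.0, 0.0, 154.2]
contact_force: [-0.4, -0.6, -2.0]
gripper_width: 0.0099
gripper_force: 25.0
F scale x,y,z -0.40750122327646776 0.010104202490149171 -2.056376649815241 M [-0.032 -0.058  0.015] tau [  0.02  -42.934  28.405   6.84    0.039] p [550.625  -4.296 196.811] t 17.575
std tau [0.005 0.013 0.006]
```

```bash
python3 -m crank '[{"xyz":[0,0,0.01],"delta_rot":[0,0,0],"claw":1},{"xyz":[0,0,0.02],"delta_rot":[0,0,0],"claw":1},{"xyz":[0,0,0.02],"delta_rot":[0,0,0],"claw":1},{"xyz":[0,0,0.02],"delta_rot":[0,0,0],"claw":1}]'; python3 ft.py 5
```

```text
time_s: 18.08
tcp_pos: [0.5506, -0.0043, 0.1962]
eef_rot: [180.0, 0.0, 154.2]
contact_force: [-0.4, 0.3, -1.3]
gripper_width: 0.0099
gripper_force: 25.0
F scale x,y,z -0.22414711579125166 0.06367738237045087 -0.9017168014919624 M [-0.011 -0.028 -0.004] tau [  0.022 -42.528  28.083   6.707   0.065] p [550.632  -4.279 196.191] t 18.325
std tau [0.005 0.011 0.005]
```

Lateral force is gone, so the eye is centred in the V. It carries about 2 N of roughly 2.9 N; lowering further.

```bash
python3 -m crank '[{"xyz":[0,0,0.008],"delta_rot":[0,0,0],"claw":1},{"xyz":[0,0,0.015],"delta_rot":[0,0,0],"claw":1},{"xyz":[0,0,0.015],"delta_rot":[0,0,0],"claw":1},{"xyz":[0,0,0.015],"delta_rot":[0,0,0],"claw":1}]'; python3 ft.py 16
```

```text
time_s: 18.82
tcp_pos: [0.5506, -0.0043, 0.1958]
eef_rot: [180.0, 0.0, 154.2]
contact_force: [-1.0, 0.1, -0.1]
gripper_width: 0.0099
gripper_force: 25.0
F scale x,y,z -0.09983181912125993 0.1739740005744425 -0.3813359173330319 M [-0.025 -0.011  0.007] tau [  0.025 -42.186  27.789   6.586   0.069] p [550.62   -4.296 195.721] t 19.625
std tau [0.01  0.024 0.009]
```

```bash
python3 -m crank '[{"xyz":[0,0,0.005],"delta_rot":[0,0,0],"claw":1},{"xyz":[0,0,0.009],"delta_rot":[0,0,0],"claw":1},{"xyz":[0,0,0.009],"delta_rot":[0,0,0],"claw":1},{"xyz":[0,0,0.009],"delta_rot":[0,0,0],"claw":1}]'; python3 ft.py 12
```

```text
time_s: 20.12
tcp_pos: [0.5506, -0.0043, 0.1955]
eef_rot: [180.0, 0.0, 154.2]
contact_force: [-0.1, -0.5, -0.1]
gripper_width: 0.0098
gripper_force: 25.0
F scale x,y,z -0.369976359054271 0.3091956545787333 0.1443426774647827 M [-0.014  0.006  0.003] tau [  0.016 -41.994  27.631   6.528   0.076] p [550.602  -4.288 195.448] t 20.725
std tau [0.004 0.009 0.003]
```

```bash
python3 -m crank '[{"xyz":[0,0,0],"delta_rot":[0,0,0],"claw":1},{"xyz":[0,0,0],"delta_rot":[0,0,0],"claw":1},{"xyz":[0,0,0],"delta_rot":[0,0,0],"claw":1},{"xyz":[0,0,0],"delta_rot":[0,0,0],"claw":1}]' 3; python3 ft.py 8
```

```text
time_s: 21.22
tcp_pos: [0.5506, -0.0043, 0.1954]
eef_rot: [180.0, -0.0, 154.2]
contact_force: [-0.1, 0.4, -0.4]
gripper_width: 0.0101
gripper_force: 3.0
F scale x,y,z -0.02637701520318012 0.5144984186776898 0.05517761591468958 M [ 0.14  -0.068 -0.002] tau [ -0.182 -42.095  27.549   6.641  -0.033] p [550.615  -4.273 195.447] t 21.625
std tau [0.002 0.007 0.006]
```

Fz ≈ 0.1 N, so the hook carries about the whole weight. Releasing.

```bash
python3 -m crank '[{"xyz":[0,0,0],"delta_rot":[0,0,0],"claw":0.84},{"xyz":[0,0,0],"delta_rot":[0,0,0],"claw":0.8},{"xyz":[0,0,0],"delta_rot":[0,0,0],"claw":0.7},{"xyz":[0,0,0],"delta_rot":[0,0,0],"claw":0.5},{"xyz":[0,0,0],"delta_rot":[0,0,0],"claw":0.4},{"xyz":[0,0,0],"delta_rot":[0,0,0],"claw":0.4},{"xyz":[0,0,-0.3],"delta_rot":[0,0,0],"claw":0.4},{"xyz":[0,0,-1],"delta_rot":[0,0,0],"claw":0.4},{"xyz":[0,0,-1.8],"delta_rot":[0,0,0],"claw":0.4},{"xyz":[0,0,-2.2],"delta_rot":[0,0,0],"claw":0.4},{"xyz":[0,0,-2.2],"delta_rot":[0,0,0],"claw":0.4}]'
python3 - <<'E'
from h import *
s=optics.capture("scene")["img"][130:205,270:370]
cv2.imwrite("pics/p4.png",cv2.resize(s,None,fx=6,fy=6,interpolation=cv2.INTER_CUBIC)); np.save("s_a.npy",s); print(r.get_state()["contact_force"])
E
```

```text
time_s: 23.0
tcp_pos: [0.551, -0.0042, 0.2623]
eef_rot: [179.9, 0.1, 154.2]
contact_force: [0.3, -0.4, -0.4]
gripper_width: 0.0525
gripper_force: 0.0
[-0.57774451  0.49080655 -1.79394019]
```

View pics/p4.png

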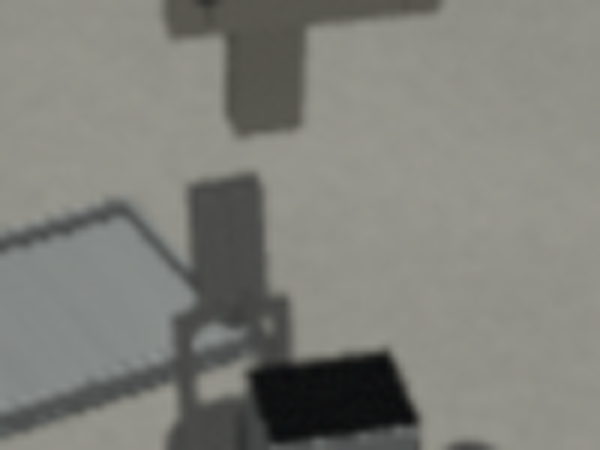

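The weight hangs free: tab at crop (230,245), hook bar inside the eye, column at (330,400), and the fingers are clear above. I'll track its motion while waiting.

```bash
cat > watch.py <<'E'
from h import *
# tab: dark region centroid; compare frames over time
ref=None
for i in range(10):
    c=optics.capture("scene");g=cv2.cvtColor(c["img"],cv2.COLOR_BGR2GRAY)[157:184,298:318].astype(np.float64)
    if ref is None: ref=g;w=cv2.createHanningWindow(g.shape[::-1],cv2.CV_64F)
    t=r.get_state()["time_s"];(dx,dy),_=cv2.phaseCorrelate(ref,g,w)
    m=g<105; y,x=np.nonzero(m)
    print(f"{t:.2f} {dx:.2f} {dy:.2f} cen {x.mean():.2f} {y.mean():.2f} n {m.sum()} diff {np.abs(g-ref).mean():.2f}")
E
python3 watch.py
W='{"xyz":[0,0,0],"delta_rot":[0,0,0],"claw":0.4}'
python3 -m crank '[{"xyz":[0,0,0],"delta_rot":[0,0,0],"claw":0.4},{"xyz":[0,0,0],"delta_rot":[0,0,0],"claw":0.4},{"xyz":[0,0,0],"delta_rot":[0,0,0],"claw":0.4},{"xyz":[0,0,0],"delta_rot":[0,0,0],"claw":0.4},{"xyz":[0,0,0],"delta_rot":[0,0,0],"claw":0.4},{"xyz":[0,0,0],"delta_rot":[0,0,0],"claw":0.4},{"xyz":[0,0,0],"delta_rot":[0,0,0],"claw":0.4},{"xyz":[0,0,0],"delta_rot":[0,0,0],"claw":0.4}]' >/dev/null
python3 watch.py
```

```text
23.10 0.00 0.50 cen 9.50 13.00 n 540 diff 0.00
23.15 -1301.68 -1398.34 cen 9.50 13.00 n 540 diff 18.60
23.20 -5.89 0.25 cen 9.50 13.00 n 540 diff 21.52
23.25 -5.77 -0.29 cen 9.50 13.00 n 540 diff 23.37
23.30 -3.06 -0.42 cen 9.50 13.00 n 540 diff 24.62
23.35 6.36 3.26 cen 9.50 13.00 n 540 diff 25.53
23.40 2.65 2.33 cen 9.50 13.00 n 540 diff 26.21
23.45 14.62 -10.48 cen 9.50 13.00 n 540 diff 26.76
23.50 28.87 -5.48 cen 9.50 13.00 n 540 diff 27.19
23.55 -2.96 0.48 cen 9.50 13.00 n 540 diff 27.55
24.60 0.00 0.50 cen 9.50 13.00 n 540 diff 0.00
24.65 2.63 1.46 cen 9.50 13.00 n 540 diff 18.62
24.70 0.42 -0.93 cen 9.50 13.00 n 540 diff 21.54
24.75 -0.52 -2.40 cen 9.50 13.00 n 540 diff 23.35
24.80 -2.72 1.51 cen 9.50 13.00 n 540 diff 24.62
24.85 -2.92 3.08 cen 9.50 13.00 n 540 diff 25.53
24.90 -4.43 -11.30 cen 9.50 13.00 n 540 diff 26.21
24.95 0.27 4.18 cen 9.50 13.00 n 540 diff 26.76
25.00 -0.18 20.76 cen 9.50 13.00 n 540 diff 27.21
25.05 -3.83 -13.40 cen 9.50 13.00 n 540 diff 27.54
```

phaseCorrelate altered its inputs in place, so I'll pass copies.

```bash
cat > watch.py <<'E'
from h import *
ref=None
for i in range(16):
    c=optics.capture("scene");t=r.get_state()["time_s"]
    g=cv2.cvtColor(c["img"],cv2.COLOR_BGR2GRAY)[157:184,298:318].astype(np.float64)
    if ref is None: ref=g.copy()
    (dx,dy),_=cv2.phaseCorrelate(ref.copy(),g.copy()); y,x=np.nonzero(g<105)
    print(f"{t:.2f} {dx:.2f} {dy:.2f} cen {x.mean():.2f} {y.mean():.2f} n {len(x)} diff {np.abs(g-ref).mean():.2f} max {np.abs(g-ref).max():.0f}")
E
python3 watch.py
```

```text
25.10 0.00 0.50 cen 9.66 15.20 n 329 diff 0.00 max 0
25.15 -0.09 0.48 cen 9.66 15.20 n 329 diff 0.43 max 2
25.20 -0.08 0.52 cen 9.66 15.20 n 329 diff 0.44 max 2
25.25 0.04 0.52 cen 9.64 15.17 n 330 diff 0.44 max 3
25.30 -0.10 0.49 cen 9.64 15.23 n 330 diff 0.43 max 3
25.35 -0.07 0.56 cen 9.64 15.23 n 330 diff 0.43 max 2
25.40 -0.03 0.49 cen 9.66 15.20 n 329 diff 0.43 max 2
25.45 -0.12 0.51 cen 9.66 15.20 n 329 diff 0.43 max 2
25.50 -0.07 0.50 cen 9.64 15.23 n 330 diff 0.48 max 2
25.55 -0.07 0.51 cen 9.66 15.20 n 329 diff 0.44 max 2
25.60 -0.02 0.51 cen 9.66 15.20 n 329 diff 0.42 max 2
25.65 -0.03 0.53 cen 9.64 15.23 n 330 diff 0.46 max 2
25.70 -0.08 0.58 cen 9.66 15.20 n 329 diff 0.44 max 2
25.75 -0.11 0.53 cen 9.66 15.20 n 329 diff 0.47 max 2
25.80 -0.18 0.60 cen 9.64 15.23 n 330 diff 0.45 max 2
25.85 -0.14 0.56 cen 9.64 15.23 n 330 diff 0.44 max 2
```

Already still to the noise level. Waiting 4.5 s more for margin, then checking again.

```bash
python3 -m crank '[{"xyz":[0,0,0],"delta_rot":[0,0,0],"claw":0.4},{"xyz":[0,0,0],"delta_rot":[0,0,0],"claw":0.4},{"xyz":[0,0,0],"delta_rot":[0,0,0],"claw":0.4},{"xyz":[0,0,0],"delta_rot":[0,0,0],"claw":0.4},{"xyz":[0,0,0],"delta_rot":[0,0,0],"claw":0.4},{"xyz":[0,0,0],"delta_rot":[0,0,0],"claw":0.4},{"xyz":[0,0,0],"delta_rot":[0,0,0],"claw":0.4},{"xyz":[0,0,0],"delta_rot":[0,0,0],"claw":0.4},{"xyz":[0,0,0],"delta_rot":[0,0,0],"claw":0.4},{"xyz":[0,0,0],"delta_rot":[0,0,0],"claw":0.4},{"xyz":[0,0,0],"delta_rot":[0,0,0],"claw":0.4},{"xyz":[0,0,0],"delta_rot":[0,0,0],"claw":0.4},{"xyz":[0,0,0],"delta_rot":[0,0,0],"claw":0.4},{"xyz":[0,0,0],"delta_rot":[0,0,0],"claw":0.4},{"xyz":[0,0,0],"delta_rot":[0,0,0],"claw":0.4},{"xyz":[0,0,0],"delta_rot":[0,0,0],"claw":0.4},{"xyz":[0,0,0],"delta_rot":[0,0,0],"claw":0.4},{"xyz":[0,0,0],"delta_rot":[0,0,0],"claw":0.4},{"xyz":[0,0,0],"delta_rot":[0,0,0],"claw":0.4},{"xyz":[0,0,0],"delta_rot":[0,0,0],"claw":0.4}]'
python3 -m crank '[{"xyz":[0,0,0],"delta_rot":[0,0,0],"claw":0.4},{"xyz":[0,0,0],"delta_rot":[0,0,0],"claw":0.4},{"xyz":[0,0,0],"delta_rot":[0,0,0],"claw":0.4},{"xyz":[0,0,0],"delta_rot":[0,0,0],"claw":0.4},{"xyz":[0,0,0],"delta_rot":[0,0,0],"claw":0.4},{"xyz":[0,0,0],"delta_rot":[0,0,0],"claw":0.4},{"xyz":[0,0,0],"delta_rot":[0,0,0],"claw":0.4},{"xyz":[0,0,0],"delta_rot":[0,0,0],"claw":0.4},{"xyz":[0,0,0],"delta_rot":[0,0,0],"claw":0.4},{"xyz":[0,0,0],"delta_rot":[0,0,0],"claw":0.4},{"xyz":[0,0,0],"delta_rot":[0,0,0],"claw":0.4},{"xyz":[0,0,0],"delta_rot":[0,0,0],"claw":0.4},{"xyz":[0,0,0],"delta_rot":[0,0,0],"claw":0.4},{"xyz":[0,0,0],"delta_rot":[0,0,0],"claw":0.4},{"xyz":[0,0,0],"delta_rot":[0,0,0],"claw":0.4},{"xyz":[0,0,0],"delta_rot":[0,0,0],"claw":0.4}]'
sed -i 's/range(16)/range(4)/' watch.py; python3 watch.py
```

```text
time_s: 28.35
tcp_pos: [0.5506, -0.0043, 0.2615]
eef_rot: [180.0, 0.0, 154.2]
contact_force: [-0.1, -0.1, 0.2]
gripper_width: 0.0528
gripper_force: 0.0
time_s: 30.35
tcp_pos: [0.5506, -0.0043, 0.2614]
eef_rot: [-180.0, -0.0, 154.2]
contact_force: [-0.2, -0.0, 0.7]
gripper_width: 0.0528
gripper_force: 0.0
30.40 0.00 0.50 cen 9.64 15.23 n 330 diff 0.00 max 0
30.45 0.05 0.46 cen 9.64 15.17 n 330 diff 0.43 max 2
30.50 0.07 0.53 cen 9.66 15.20 n 329 diff 0.48 max 2
30.55 0.02 0.49 cen 9.64 15.23 n 330 diff 0.45 max 2
```

```bash
python3 -m crank '[{"xyz":[0,0,0.5],"delta_rot":[0,0,0],"claw":0.4},{"xyz":[0,0,1.1],"delta_rot":[0,0,0],"claw":0.4},{"xyz":[0,0,1.7],"delta_rot":[0,0,0],"claw":0.4},{"xyz":[0,0,2.1],"delta_rot":[0,0,0],"claw":0.4},{"xyz":[0,0,2.2],"delta_rot":[0,0,0],"claw":0.4},{"xyz":[0,0,2.2],"delta_rot":[0,0,0],"claw":0.6},{"xyz":[0,0,2.2],"delta_rot":[0,0,0],"claw":0.7},{"xyz":[0,0,2.2],"delta_rot":[0,0,0],"claw":0.76},{"xyz":[0,0,2.2],"delta_rot":[0,0,0],"claw":0.8},{"xyz":[0,0,2.2],"delta_rot":[0,0,0],"claw":0.83},{"xyz":[0,0,2.2],"delta_rot":[0,0,0],"claw":0.85},{"xyz":[0,0,2.2],"delta_rot":[0,0,0],"claw":0.87},{"xyz":[0,0,2.2],"delta_rot":[0,0,0],"claw":0.88},{"xyz":[0,0,2.2],"delta_rot":[0,0,0],"claw":0.89},{"xyz":[0,0,2.2],"delta_rot":[0,0,0],"claw":0.92},{"xyz":[0,0,2.2],"delta_rot":[0,0,0],"claw":1},{"xyz":[0,0,2.2],"delta_rot":[0,0,0],"claw":1}]' 3
python3 -m crank '[{"xyz":[0,0,0],"delta_rot":[0,0,0],"claw":1},{"xyz":[0,0,0],"delta_rot":[0,0,0],"claw":1},{"xyz":[0,0,0],"delta_rot":[0,0,0],"claw":1}]' 20; python3 ft.py 5
```

```text
time_s: 32.67
tcp_pos: [0.5506, -0.0043, 0.1954]
eef_rot: [-180.0, -0.0, 154.2]
contact_force: [-0.1, 0.2, 0.5]
gripper_width: 0.01
gripper_force: 3.0
time_s: 33.05
tcp_pos: [0.5506, -0.0043, 0.1954]
eef_rot: [180.0, -0.0, 154.2]
contact_force: [-0.6, 0.2, -0.5]
gripper_width: 0.0097
gripper_force: 20.0
F scale x,y,z 0.011403321363361479 0.02669661128045603 -0.24505236229067867 M [ 0.033 -0.086  0.006] tau [ -0.055 -42.082  27.567   6.552  -0.02 ] p [550.583  -4.273 195.433] t 33.3
std tau [0.001 0.003 0.002]
```

Lift straight up, then level out past the tip.

```bash
python3 -m crank '[{"xyz":[0,0,-0.02],"delta_rot":[0,0,0],"claw":1},{"xyz":[0,0,-0.04],"delta_rot":[0,0,0],"claw":1},{"xyz":[0,0,-0.06],"delta_rot":[0,0,0],"claw":1},{"xyz":[0,0,-0.09],"delta_rot":[0,0,0],"claw":1},{"xyz":[0,0,-0.15],"delta_rot":[0,0,0],"claw":1},{"xyz":[0,0,-0.3],"delta_rot":[0,0,0],"claw":1},{"xyz":[0,0,-0.55],"delta_rot":[0,0,0],"claw":1},{"xyz":[0,0,-0.85],"delta_rot":[0,0,0],"claw":1},{"xyz":[0,0,-1.05],"delta_rot":[0,0,0],"claw":1},{"xyz":[0,0,-1.1],"delta_rot":[0,0,0],"claw":1},{"xyz":[0,0,-1.1],"delta_rot":[0,0,0],"claw":1},{"xyz":[0,0,-1.1],"delta_rot":[0,0,0],"claw":1}]'
python3 -m crank '[{"xyz":[0,-0.05,0],"delta_rot":[0,0,0],"claw":1},{"xyz":[0,-0.25,0],"delta_rot":[0,0,0],"claw":1},{"xyz":[0,-0.55,0],"delta_rot":[0,0,0],"claw":1},{"xyz":[0,-0.9,0],"delta_rot":[0,0,0],"claw":1},{"xyz":[0,-1.3,0],"delta_rot":[0,0,0],"claw":1},{"xyz":[0,-1.7,0],"delta_rot":[0,0,0],"claw":1},{"xyz":[0,-2.1,0],"delta_rot":[0,0,0],"claw":1},{"xyz":[0,-2.4,0],"delta_rot":[0,0,0],"claw":1},{"xyz":[0,-2.6,0],"delta_rot":[0,0,0],"claw":1},{"xyz":[0,-2.6,0],"delta_rot":[0,0,0],"claw":1}]'; python3 ft.py 5
```

```text
time_s: 34.8
tcp_pos: [0.5504, -0.0043, 0.2281]
eef_rot: [-180.0, -0.0, 154.2]
contact_force: [1.0, -0.2, -2.8]
gripper_width: 0.0103
gripper_force: 20.0
time_s: 36.05
tcp_pos: [0.5165, -0.0748, 0.2285]
eef_rot: [180.0, 0.0, 154.2]
contact_force: [0.2, 0.3, -2.2]
gripper_width: 0.0098
gripper_force: 20.0
F scale x,y,z -0.003285019685287236 -0.3044669738999266 -2.9070657641945745 M [ 0.015 -0.185 -0.008] tau [ -0.146 -38.535  29.548   7.21   -0.098] p [516.78  -74.354 228.423] t 36.3
std tau [0.035 0.036 0.01 ]
```

```bash
python3 -m crank '[{"xyz":[-0.05,-0.3,0],"delta_rot":[0,0,0],"claw":1},{"xyz":[-0.15,-1,0],"delta_rot":[0,0,0],"claw":1},{"xyz":[-0.3,-2,0],"delta_rot":[0,0,0],"claw":1},{"xyz":[-0.45,-3,0],"delta_rot":[0,0,0],"claw":1},{"xyz":[-0.6,-4,0],"delta_rot":[0,0,0],"claw":1},{"xyz":[-0.75,-4.8,0],"delta_rot":[0,0,0],"claw":1},{"xyz":[-0.8,-5.21,0],"delta_rot":[0,0,0],"claw":1},{"xyz":[-0.8,-5.21,0.4],"delta_rot":[0,0,0],"claw":1},{"xyz":[-0.8,-5.21,1.1],"delta_rot":[0,0,0],"claw":1},{"xyz":[-0.8,-5.21,1.9],"delta_rot":[0,0,0],"claw":1},{"xyz":[-0.8,-5.21,2.6],"delta_rot":[0,0,0],"claw":1},{"xyz":[-0.8,-5.21,3.1],"delta_rot":[0,0,0],"claw":1},{"xyz":[-0.8,-5.21,3.4],"delta_rot":[0,0,0],"claw":1},{"xyz":[-0.8,-5.21,3.48],"delta_rot":[0,0,0],"claw":1},{"xyz":[-0.8,-5.21,3.48],"delta_rot":[0,0,0],"claw":1},{"xyz":[-0.8,-5.21,3.48],"delta_rot":[0,0,0],"claw":1},{"xyz":[-0.8,-5.21,3.48],"delta_rot":[0,0,0],"claw":1}]'; python3 ft.py 5
python3 - <<'E'
from h import *
s=optics.capture("scene");p=r.get_state()["tcp_pos"]
cv2.imwrite("pics/p5.png",cv2.resize(s["img"][100:230,220:360],None,fx=4,fy=4,interpolation=cv2.INTER_CUBIC))
E
```

```text
time_s: 38.42
tcp_pos: [0.4704, -0.2257, 0.1245]
eef_rot: [180.0, 0.1, 154.2]
contact_force: [0.4, 0.2, -4.0]
gripper_width: 0.0095
gripper_force: 20.0
F scale x,y,z -0.2682246899642422 0.0719650561324459 -3.3991419675936947 M [-0.013 -0.169 -0.01 ] tau [  0.004 -42.367  25.568   6.254  -0.086] p [ 470.27  -225.695  124.284] t 38.675
std tau [0.028 0.009 0.002]
```

View pics/p5.png

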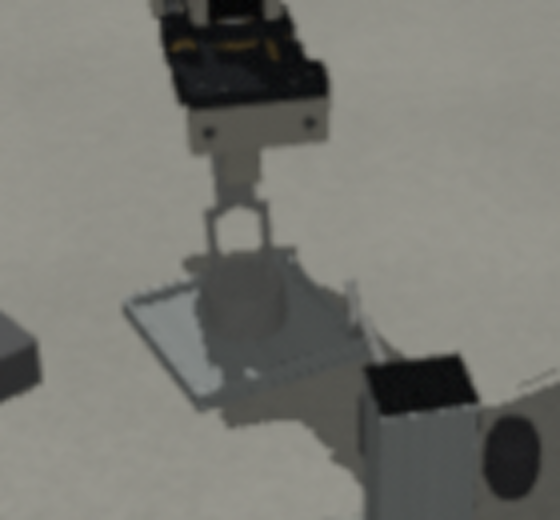

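The puck at crop (243,300) sits inside the tray's rim, near its centre. Lowering to the floor by feel.

```bash
python3 -m crank '[{"xyz":[0,0,0.1],"delta_rot":[0,0,0],"claw":1},{"xyz":[0,0,0.2],"delta_rot":[0,0,0],"claw":1},{"xyz":[0,0,0.23],"delta_rot":[0,0,0],"claw":1},{"xyz":[0,0,0.23],"delta_rot":[0,0,0],"claw":1}]' 10; python3 ft.py 4
python3 -m crank '[{"xyz":[0,0,0.02],"delta_rot":[0,0,0],"claw":1},{"xyz":[0,0,0.035],"delta_rot":[0,0,0],"claw":1},{"xyz":[0,0,0.035],"delta_rot":[0,0,0],"claw":1}]'; python3 ft.py 4
```

```text
time_s: 39.22
tcp_pos: [0.4701, -0.2256, 0.117]
eef_rot: [-180.0, -0.0, 154.2]
contact_force: [0.9, 0.3, -2.9]
gripper_width: 0.01
gripper_force: 10.0
F scale x,y,z -0.039953438062589115 0.20096014445287605 -2.9718300523979764 M [-0.004 -0.178  0.005] tau [ -0.002 -42.59   25.145   6.154  -0.089] p [ 470.211 -225.662  117.164] t 39.425
std tau [0.022 0.031 0.009]
time_s: 39.8
tcp_pos: [0.4703, -0.2257, 0.1164]
eef_rot: [180.0, 0.0, 154.2]
contact_force: [-0.1, 2.0, 0.5]
gripper_width: 0.0096
gripper_force: 10.0
F scale x,y,z 0.20817276900638138 0.8526280663615491 1.2529200926828583 M [0.214 0.159 0.016] tau [ -0.038 -40.727  24.254   5.771   0.278] p [ 470.305 -225.71   116.354] t 40.0
std tau [0.169 0.091 0.039]
```

On the floor. Release and retreat.

```bash
python3 -m crank '[{"xyz":[0,0,-0.005],"delta_rot":[0,0,0],"claw":1},{"xyz":[0,0,-0.005],"delta_rot":[0,0,0],"claw":1},{"xyz":[0,0,-0.005],"delta_rot":[0,0,0],"claw":1},{"xyz":[0,0,-0.005],"delta_rot":[0,0,0],"claw":0.84},{"xyz":[0,0,-0.005],"delta_rot":[0,0,0],"claw":0.78},{"xyz":[0,0,-0.005],"delta_rot":[0,0,0],"claw":0.6},{"xyz":[0,0,-0.005],"delta_rot":[0,0,0],"claw":0.4},{"xyz":[0,0,-0.005],"delta_rot":[0,0,0],"claw":0.3},{"xyz":[0,0,-0.005],"delta_rot":[0,0,0],"claw":0.3},{"xyz":[0,0,-0.5],"delta_rot":[0,0,0],"claw":0.3},{"xyz":[0,0,-1.5],"delta_rot":[0,0,0],"claw":0.3},{"xyz":[0,0,-2.5],"delta_rot":[0,0,0],"claw":0.3},{"xyz":[0,0,-3.5],"delta_rot":[0,0,0],"claw":0.3},{"xyz":[0,0,-4],"delta_rot":[0,0,0],"claw":0.3},{"xyz":[0,0,-4],"delta_rot":[0,0,0],"claw":0.3},{"xyz":[0,0,-4],"delta_rot":[0,0,0],"claw":0.3}]' 3
python3 - <<'E'
from h import *
s=optics.capture("scene")
cv2.imwrite("pics/p6.png",s["img"])
E
```

```text
time_s: 42.0
tcp_pos: [0.4695, -0.2254, 0.235]
eef_rot: [-180.0, -0.1, 154.2]
contact_force: [-0.3, 0.0, -0.4]
gripper_width: 0.0614
gripper_force: 0.0
```

View pics/p6.png

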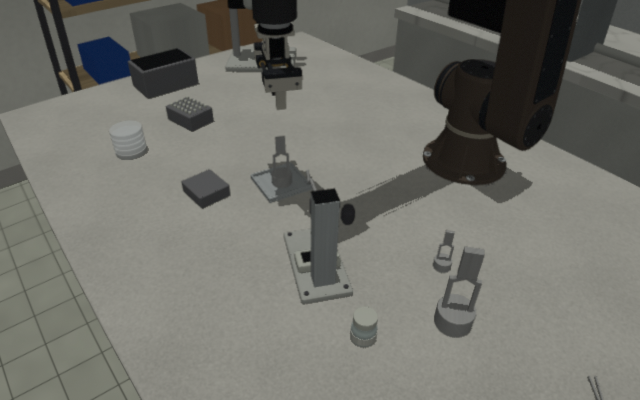

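The counterweight stands upright in the tray at (282,165) with the gripper clear above it. The jar, lens, slide box and other two weights are where they were.

```bash
python3 -c "
from plant import job; print(job.close_job())"
```

```text
the job is handed in; nothing more can be done
None
```

The middle counterweight was hung on the hook scale, hung still for at least five seconds (roughly 2.9 N at the wrist), was lifted off cleanly, and now stands upright in the tray; the job is handed in at about 42 s, with no verdict returned.

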